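# Wedge a heat sink tight in the bench jig

## Task

Pick up the small hammer and drive the loose wooden wedge into the jig with several light taps on its thick end, drawing the hammer clear between taps, until it stops advancing and holds the heat sink tight. Never strike hard, hit nothing but the wedge, and do not touch the wedge or the heat sink with the gripper. Then lay the hammer flat on the desk, clear of the jig, and leave everything else on the desk where it is.

Things in the scene. Friction and masses are not known exactly. Their poses are not given: they have to be found in the camera images.
- jig: Clamping jig fixed to the desk: plywood board 140 x 140 x 8 mm reaching to y = -80 and +60 mm; origin on the desk, z up. The wedge is driven along the jig's +y, between a slanted wooden rail (-x side, 26 mm tall) and the heat sink, which backs on a stop rail (+x side, 26 mm tall). That rail is set by hand to 2 mm and not measured, so the depth at which the wedge goes tight is unknown to 12 mm.
- wedge: Loose wooden wedge, 130 long, 28 tall, 31.7 mm thick at the blunt end, 10 at the tip. Lies loose on the board, tip to the jig's +y. Origin: blunt end, underside, straight face; y to the tip, z up. It slides freely (under 2 N) for 15 to 55 mm, then bites and the push rises within a few mm. Driven till it stands still under 15 to 25 N it is tight; over 40 N is too hard (meet it at 30 mm/s or less).
- wedge_end (a point): Centre of the wedge's blunt end face (the face to tap, 31.7 wide x 28 mm tall), 22 mm above the desk. Its y axis is the wedge's length, from the blunt end to the tip. When tight this end still stands 40 to 72 mm to the -y side of the jig's origin, outside the rails.
- heat_sink: Loose finned aluminium heat sink, 50 x 58 x 30 mm, lying slack on the board between the wedge and the stop rail; a block at its +y end keeps it from sliding on. Origin at the centre of its underside, z up. (Behind the jig stands a microscope, 0.31 m tall, over world x 0.54 to 0.71, y -0.45 to -0.24: keep clear of it.)
- hammer: Small double-faced hammer, 0.3 kg, lying flat on the desk. Its x axis runs along the handle to the head, y along the head's axis, z up. Wooden handle 18 mm wide, 22 mm tall (4 to 26 mm above the desk), reaching 108 mm back from the grip point; the head begins 30 mm ahead of the grip point. Origin on its underside below the grip point.
- hammer_grip (a point): Grip point on the handle's centre line, 15 mm above the desk, 45 mm behind the head's axis; axes as the hammer's.
- hammer_head (a point): Centre of the steel head, which is 30 mm wide and tall and 70 mm long along the hammer's y: the two round flat striking faces (27 mm across) are 35 mm from this point along +y and -y. Axes as the hammer's.
- masking_tape: Bystander: roll of masking tape lying flat, 109 mm across, 24 mm tall. Origin at the centre of its underside.
- solder_spool: Bystander: solder spool standing upright, 52 mm across, 35 mm tall. Origin at the centre of its underside.
- driver_blue: Bystander: screwdriver, 170 mm long, 20 mm thick, lying on the desk. Origin under its middle.
Things that resemble listed ones, but are neither listed nor needed, are in the scene too. Leave any green or pink look-alike of the heat_sink alone.

How it is judged:
On the way, in this order (a step that is already met when the one before it is completed fails the run):
1. the hammer is picked up (height (world z) of hammer_grip above 0.035 m and contact force between the fingers and hammer above 1 N), for 0.1 s.
2. the wedge has been tapped part of the way, is not tight yet, and the held hammer is drawn clear of it (distance of wedge from where it was at the start of the episode above 0.003 m and contact force between wedge and heat_sink below 8 N and contact force between hammer and wedge below 0.1 N and horizontal distance between hammer_head and wedge_end above 0.038 m and height (world z) of hammer_grip above 0.018 m), for 0.1 s.
3. the wedge sits tight with the held hammer drawn clear of it (contact force between wedge and heat_sink above 8 N and contact force between wedge and jig above 8 N and contact force between hammer and wedge below 0.1 N and horizontal distance between hammer_head and wedge_end above 0.038 m and height (world z) of hammer_grip above 0.018 m), for 0.2 s.
At the end, for the whole second after the job is handed in: The wedge is jammed: it presses on heat sink and slanted rail with over 8 N each by itself, flat on the board (6 mm, 0.1 rad); the heat sink is flat and square (0.08 rad); the hammer lies still and flat on the desk (0.12 rad), off jig, wedge and heat sink (contact force between wedge and heat_sink above 8 N and contact force between wedge and jig above 8 N and angle between wedge's own z axis and vertical below 0.1 rad and z of wedge in the frame of jig below 0.014 m and linear speed of wedge below 0.01 m/s and angle between heat_sink's own z axis and vertical below 0.08 rad and z of heat_sink in the frame of jig below 0.012 m and angle between the x axis of heat_sink and the x axis of jig, either way round below 0.08 rad and height (world z) of hammer_grip below 0.022 m and (angle between hammer's own z axis and vertical below 0.12 rad or angle between hammer's own z axis and vertical above 3.02 rad) and linear speed of hammer below 0.02 m/s and contact force between hammer and jig below 0.1 N and contact force between hammer and wedge below 0.1 N and contact force between hammer and heat_sink below 0.1 N); the robot touches nothing.
It fails at once if the hammer strikes or presses the wedge with more than 40 N (contact force between hammer and wedge above 40 N).
It fails at once if the hammer hits the heat sink or the jig (contact force between hammer and heat_sink above 3 N or contact force between hammer and jig above 8 N).
It fails at once if the gripper or arm touches the wedge or the heat sink (contact force between any of the fingers, the arm and wedge above 1 N or contact force between any of the fingers, the arm and heat_sink above 1 N).
It fails at once if a bystander is moved by more than 20 mm (distance of any of masking_tape, solder_spool, driver_blue from where it was at the start of the episode above 0.02 m).
It also fails if it takes over 54 s, if anything falls off the work surface, if the arm or the gripper's body presses on something with over 40 N, if the wrist force passes 120 N, or if a joint passes its speed limit or range.

## Robot

A 6-joint arm with a two-finger parallel gripper is mounted at the origin on a cart in front of the work surface, level with it; the furniture and walls round the work are solid. World frame = base frame: x ahead of the robot, y to its left, z up, the work surface at z = 0. Lengths are in m, angles in rad, forces in N, time in s.
With the tool pointing down it reaches from about 0.375 to 0.975 m from the base axis. Payload 3.8 kg.
Tool frame: the origin (TCP) lies where the fingers leave the gripper's body, on its centre line; the fingertips stand 73 mm ahead of it and the grasp point (between the pads) lies 54 mm ahead of it; z points along the fingers, y is the line along which they close (so a half turn about z gives the same grasp; the last joint's range is limited). The gripper opens to 85 mm and grips with 20 to 120 N. Pads are 22 mm wide; open, the fingers measure 114 mm over their backs; the gripper's body (76 mm by 85 mm) begins 54 mm behind the grasp point. The pads swing forward as they close: fully open they stand 13 mm farther back than shut.
Start: joints at [1.175, 0.264, 1.604, -0, 1.274, -0.037], TCP at [0.237, 0.632, 0.304] pointing down, gripper open.
Joint ranges: [-2.63, 2.63], [-0.94, 2.18], [0.31, 2.57], [-1.31, 4.45], [0, 2.66], [-2.55, 2.55]. Speed limits (rad/s): [2.57, 2.57, 3.14, 3.14, 3.14, 3.14].

## Interface

Orientations are given as a rotation vector (axis times angle).
In Python, from workcell import read_state, viewer, bot gives the robot as it stands.
- The arm moves only by the tool jog_arm, never from a script. Its argument "increments" is a list that holds one entry, the list of rows, each a list of 7 numbers: the shift along the tool's x, y, z in units of 30 mm (1.0 is 30 mm), then the turn, a rotation vector about the tool's x, y, z in units of 6 degrees (1.0 is 6 degrees), then the opening, from -1 (shut) to 1 (fully open). A call has exactly 5 rows; each row shifts and turns the commanded pose from where the row before left it, along the tool's axes as they then stand; what a row does not reach is not made up. A row lasts 1/12 s, in which the tool goes at most 41.7 mm and 7.16 degrees, less where a joint would pass 70% of its speed; a pose out of reach is approached as far as the arm can. A call is refused whole if a number of a shift passes 1 or a number of a turn 1, either way. A call with a gripper value outside its range is refused whole. The fingers move at their own pace and stop on an object; "force" is the grip in N (left out, the last holds). Time passes only in rows, so rows that do not move let the fingers close, or fill a call up. It gives the time, the measured TCP pose, the force, the opening and the grip force at its end, in the units of the state.
- read_state(): the state, without advancing time (a new reading comes with each control period).
- viewer.read_camera(name): name is "scene" or "top" or "wrist"; returns (picture, depth): 400x640x3 uint8, blue, green, red; 400x640 float32, m along the optical axis (not along the pixel's ray), 0 where there is no reading.
- viewer.camera_params(name): a dict with "fx", "fy", "cx", "cy" (pixels), "k1" (the pictures are not rectified: a ray, as slopes to the right and down, at radius r is drawn at 1 + k1 r^2 times it, then the intrinsics apply), "R" (3x3) and "t" (3): a world point X has camera coordinates R X + t; the wrist camera has in their place "hand_eye" (4x4, takes a point from camera to tool coordinates, whose origin is the TCP and whose axes are the flange's). Camera axes: x right, y down, z forward; pixel columns grow to the right and rows downward; lengths in m; the calibration is good to about 2 mm. A picture is of the moment at which its call begins: read the wrist's pose just before it. camera_params takes no time and is no camera call.
- bot.finish_job(): hands the job in; it is judged then, once.
The state is a dict: "time": time; "q": joint angles; "joint_vel": joint speeds; "joint_torque": joint torques, N m; "tool_pos": TCP position; "tcp_rot": TCP orientation; "wrist_force": force on the tool from outside, world axes, zero at the start; "torque": the same for the moment, N m; "width": opening from 0.0 (shut) to 1.0 (fully open); "grip_force": force on a finger pad.
Only numpy, scipy, OpenCV 4.12 (cv2) and the standard library are available. Lean on these libraries where they do the work, as an engineer would, in place of code of your own. Each camera call takes 0.05 s, during which the arm holds its last target. There are 200 camera calls.

## Working session

There is one attempt and no reset: what is moved stays moved. The work goes in short steps, Python scripts to look and compute and a tool call to move; the robot and the scene stay as the last step left them, time stands still between calls to the robot, and variables do not carry over. Pictures are saved under pics/ and viewed, at most 10 in all, crops included, and the job is handed in when it is done.

Besides the shell and the picture viewer there is one more tool, called after "Request:" by a JSON object that holds its "name" and its "arguments". jog_arm: Moves the arm, as the interface text tells. Its arguments: {"type":"object","properties":{"increments":{"type":"array","items":{"type":"array","items":{"type":"array","items":{"type":"number"}}}},"force":{"type":"number"}},"required":["increments"]}

```bash
ls; mkdir -p pics; cat > h.py <<'E'
import numpy as np, cv2
from scipy.spatial.transform import Rotation as Ro
from workcell import read_state, viewer, bot
def shot(n):
    s=read_state(); p,d=viewer.read_camera(n); np.savez(f'{n}.npz',p=p,d=d,tp=s['tool_pos'],tr=s['tcp_rot']); return p,d
def load(n):
    z=np.load(f'{n}.npz'); return z['p'],z['d'],z['tp'],z['tr']
def ray(n,u,v):
    c=viewer.camera_params(n); K=np.array([[c['fx'],0,c['cx']],[0,c['fy'],c['cy']],[0,0,1.]])
    q=cv2.undistortPoints(np.array([[[u,v]]],float),K,np.array([c['k1'],0,0,0,0.]))[0,0]
    r=np.array([q[0],q[1],1.])
    if 'R' in c: R=np.array(c['R']);t=np.array(c['t']); return -R.T@t, R.T@r
    z=np.load(f'{n}.npz'); H=np.array(c['hand_eye']); Rw=Ro.from_rotvec(z['tr']).as_matrix()
    return z['tp']+Rw@H[:3,3], Rw@H[:3,:3]@r
def atz(n,u,v,z):
    o,r=ray(n,u,v); return o+r*(z-o[2])/r[2]
def atd(n,u,v):
    d=np.load(f'{n}.npz')['d'][int(v),int(u)]; o,r=ray(n,u,v); return o+r*d
E
python3 - <<'E'
from h import *
for n in('top','scene'):
    p,d=shot(n); cv2.imwrite(f'pics/{n}0.png',p)
print(read_state())
E
```

```text
pics
{'time': 0.1, 'q': array([ 1.17512287e+00,  2.64698131e-01,  1.60526170e+00,  1.95805549e-05,
        1.27368844e+00, -3.69204208e-02]), 'joint_vel': array([ 0.00014589, -0.00289025, -0.00075802,  0.00328077,  0.00074829,
        0.00052865]), 'joint_torque': array([ 1.50121959e-03, -5.16695702e+01, -3.68595028e+01,  1.21735711e-04,
        6.13667376e-03,  4.80042638e-05]), 'tool_pos': array([0.23680702, 0.63154396, 0.30265957]), 'tcp_rot': array([-0.56043744, -3.09073095,  0.00314695]), 'wrist_force': array([ 0.11850402, -0.22092817,  0.07186991]), 'torque': array([-0.03065507, -0.01392127,  0.03224189]), 'grip_force': 0.0, 'width': 1.0047632186051745}
```

View pics/top0.png

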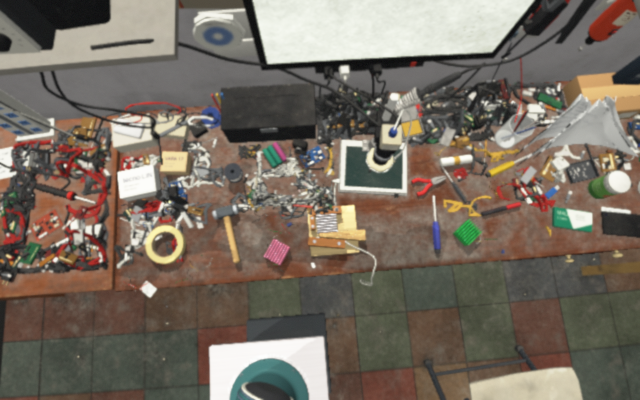

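View pics/scene0.png

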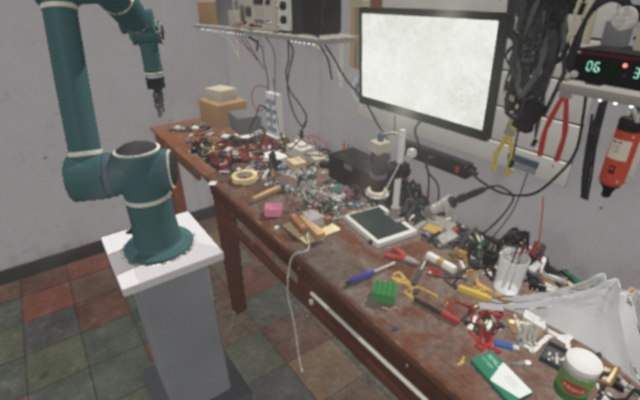

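The top view shows the hammer with its head at about (228,212) and handle end at (237,262), the jig at about (337,230), the tape at (165,245), the solder spool at about (233,172) and the driver at (436,225). Heat-sink look-alikes are pink at (277,252) and (273,153) and green at (468,233). I'll take a close crop of the hammer and jig.

```bash
python3 - <<'E'
from h import *
p,d,_,_=load('top')
c=p[190:280,200:390]; cv2.imwrite('pics/c1.png',cv2.resize(c,None,fx=4,fy=4,interpolation=cv2.INTER_CUBIC))
for u,v,z in[(228,212,.03),(237,262,.02),(337,230,.02),(268,385,0),(233,172,.03),(436,225,.02)]: print(u,v,atz('top',u,v,z).round(3),atd('top',u,v).round(3))
E
```

```text
228 212 [0.518 0.088 0.03 ] [0.518 0.088 0.03 ]
237 262 [0.374 0.069 0.02 ] [0.374 0.069 0.019]
337 230 [ 0.442 -0.223  0.02 ] [ 0.44  -0.222  0.035]
268 385 [0.038 0.001 0.   ] [ 0.093 -0.033  0.247]
233 172 [0.638 0.07  0.03 ] [0.646 0.074 0.007]
436 225 [ 0.434 -0.511  0.02 ] [ 0.434 -0.511  0.019]
```

View pics/c1.png

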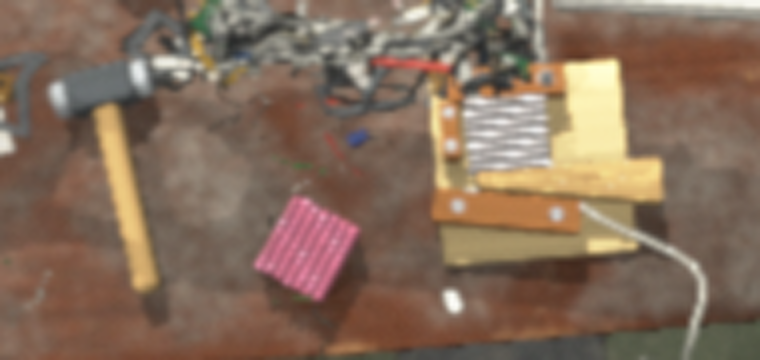

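```bash
python3 - <<'E'
from h import *
P=lambda a,b,z: atz('top',200+a/4,190+b/4,z)
for nm,a,b,z in[('face1',55,98,.015),('face2',148,78,.015),('hend',147,287,.02),('hnear',109,112,.026),('bd fl',432,80,.008),('bd fr',620,60,.008),('bd nl',447,265,.008),('bd nr',635,248,.008),('we1',662,160,.036),('we2',662,200,.036),('tip',480,178,.036)]: print(nm,P(a,b,z)[:2].round(4),atd('top',200+a/4,190+b/4).round(3))
# plain desk / cord depth
for a,b in[(640,228),(690,265),(703,300),(660,220)]: print('cord',atd('top',200+a/4,190+b/4).round(3))
E
```

```text
face1 [0.5175 0.1331] [0.515 0.129 0.029]
face2 [0.527  0.0643] [0.528 0.065 0.013]
hend [0.3744 0.0692] [0.374 0.068 0.026]
hnear [0.5017 0.0912] [0.501 0.091 0.027]
bd fl [ 0.5103 -0.1437] [ 0.509 -0.144  0.013]
bd fr [ 0.5142 -0.2836] [ 0.516 -0.285 -0.   ]
bd nl [ 0.3741 -0.1442] [ 0.375 -0.144 -0.002]
bd nr [ 0.3754 -0.2801] [ 0.376 -0.281 -0.001]
we1 [ 0.4335 -0.3025] [ 0.439 -0.308 -0.001]
we2 [ 0.4051 -0.2994] [ 0.409 -0.304 -0.   ]
tip [ 0.4311 -0.1724] [ 0.431 -0.172  0.036]
cord [ 0.39  -0.286 -0.002]
cord [ 0.36  -0.317  0.016]
cord [ 0.334 -0.324  0.011]
cord [ 0.395 -0.302 -0.002]
```

```bash
cat >> h.py <<'E'
def plan(pos,yaw,n,w=1,prof=None):
    """rows to TCP pos, tool down with tool-y at yaw (deg)"""
    s=read_state(); R=Ro.from_rotvec(s['tcp_rot']); a=np.radians(yaw); y=np.array([np.cos(a),np.sin(a),0]); z=np.array([0,0,-1.])
    T=Ro.from_matrix(np.c_[np.cross(y,z),y,z]); rv=(R.inv()*T).as_rotvec(); dp=np.array(pos)-s['tool_pos']
    print('pos',s['tool_pos'].round(4),'dp',dp.round(4),'rotdeg',np.degrees(rv).round(2),'t',s['time'],'F',s['wrist_force'].round(1))
    if n:
        rows=[]
        for k in range(n):
            Rk=R*Ro.from_rotvec(rv*k/n); rows.append(list((Rk.inv().apply(dp/n)/.03).round(2))+list((np.degrees(rv)/n/6).round(2))+[w])
        for k in range(0,n,5): print(str([[float(x) for x in r] for r in rows[k:k+5]]).replace(' ',''))
E
python3 - <<'E'
from h import *
plan([.479,.089,.26],-81,25)
E
```

```text
pos [0.2368 0.6315 0.3027] dp [ 0.2422 -0.5425 -0.0427] rotdeg [-5.0000e-02  1.5000e-01  1.5044e+02] t 0.1 F [ 0.1 -0.2  0.1]
[[-0.56,-0.56,0.06,-0.0,0.0,1.0,1.0],[-0.61,-0.5,0.06,-0.0,0.0,1.0,1.0],[-0.66,-0.44,0.06,-0.0,0.0,1.0,1.0],[-0.7,-0.36,0.06,-0.0,0.0,1.0,1.0],[-0.74,-0.29,0.06,-0.0,0.0,1.0,1.0]]
[[-0.76,-0.21,0.06,-0.0,0.0,1.0,1.0],[-0.78,-0.13,0.06,-0.0,0.0,1.0,1.0],[-0.79,-0.05,0.06,-0.0,0.0,1.0,1.0],[-0.79,0.04,0.06,-0.0,0.0,1.0,1.0],[-0.78,0.12,0.06,-0.0,0.0,1.0,1.0]]
[[-0.77,0.2,0.06,-0.0,0.0,1.0,1.0],[-0.74,0.28,0.06,-0.0,0.0,1.0,1.0],[-0.71,0.36,0.06,-0.0,0.0,1.0,1.0],[-0.67,0.43,0.06,-0.0,0.0,1.0,1.0],[-0.62,0.5,0.06,-0.0,0.0,1.0,1.0]]
[[-0.56,0.56,0.06,-0.0,0.0,1.0,1.0],[-0.5,0.61,0.06,-0.0,0.0,1.0,1.0],[-0.43,0.66,0.06,-0.0,0.0,1.0,1.0],[-0.36,0.71,0.06,-0.0,0.0,1.0,1.0],[-0.28,0.74,0.06,-0.0,0.0,1.0,1.0]]
[[-0.21,0.77,0.06,-0.0,0.0,1.0,1.0],[-0.12,0.78,0.06,-0.0,0.0,1.0,1.0],[-0.04,0.79,0.06,-0.0,0.0,1.0,1.0],[0.04,0.79,0.06,-0.0,0.0,1.0,1.0],[0.12,0.78,0.06,-0.0,0.0,1.0,1.0]]
```

Request:
{"name": "jog_arm", "arguments": {"increments": [[[-0.56,-0.56,0.06,0,0,1,1],[-0.61,-0.5,0.06,0,0,1,1],[-0.66,-0.44,0.06,0,0,1,1],[-0.7,-0.36,0.06,0,0,1,1],[-0.74,-0.29,0.06,0,0,1,1]]]}}

```text
time: 0.52
tool_pos: [0.2856, 0.5224, 0.2941]
tcp_rot: [-1.348, -2.837, 0.002]
wrist_force: [0.3, -0.0, 0.7]
width: 1.001
grip_force: 0.0
```

Request:
{"name": "jog_arm", "arguments": {"increments": [[[-0.76,-0.21,0.06,0,0,1,1],[-0.78,-0.13,0.06,0,0,1,1],[-0.79,-0.05,0.06,0,0,1,1],[-0.79,0.04,0.06,0,0,1,1],[-0.78,0.12,0.06,0,0,1,1]]]}}

```text
time: 0.93
tool_pos: [0.3339, 0.4141, 0.2852]
tcp_rot: [2.037, 2.392, -0.001]
wrist_force: [0.0, 0.6, 0.4]
width: 1.0
grip_force: 0.0
```

Request:
{"name": "jog_arm", "arguments": {"increments": [[[-0.77,0.2,0.06,0,0,1,1],[-0.74,0.28,0.06,0,0,1,1],[-0.71,0.36,0.06,0,0,1,1],[-0.67,0.43,0.06,0,0,1,1],[-0.62,0.5,0.06,0,0,1,1]]]}}

```text
time: 1.35
tool_pos: [0.3827, 0.3054, 0.2764]
tcp_rot: [2.587, 1.783, -0.001]
wrist_force: [-0.3, -0.4, -0.2]
width: 0.999
grip_force: 0.0
```

Request:
{"name": "jog_arm", "arguments": {"increments": [[[-0.56,0.56,0.06,0,0,1,1],[-0.5,0.61,0.06,0,0,1,1],[-0.43,0.66,0.06,0,0,1,1],[-0.36,0.71,0.06,0,0,1,1],[-0.28,0.74,0.06,0,0,1,1]]]}}

```text
time: 1.77
tool_pos: [0.4318, 0.1974, 0.2674]
tcp_rot: [2.96, 1.053, -0.001]
wrist_force: [1.3, 0.4, -0.0]
width: 0.996
grip_force: 0.0
```

Request:
{"name": "jog_arm", "arguments": {"increments": [[[-0.21,0.77,0.06,0,0,1,1],[-0.12,0.78,0.06,0,0,1,1],[-0.04,0.79,0.06,0,0,1,1],[0.04,0.79,0.06,0,0,1,1],[0.12,0.78,0.06,0,0,1,1]]]}}

```text
time: 2.18
tool_pos: [0.4808, 0.0893, 0.2584]
tcp_rot: [3.132, 0.25, -0.001]
wrist_force: [0.5, 0.1, -0.4]
width: 1.0
grip_force: 0.0
```

Request:
{"name": "jog_arm", "arguments": {"increments": [[[0,0,0,0,0,0,1],[0,0,0,0,0,0,1],[0,0,0,0,0,0,1],[0,0,0,0,0,0,1],[0,0,0,0,0,0,1]]]}}

```text
time: 2.6
tool_pos: [0.4805, 0.0913, 0.2589]
tcp_rot: [-3.13, -0.261, 0.0]
wrist_force: [-0.9, -0.3, -0.2]
width: 0.995
grip_force: 0.0
```

```bash
python3 - <<'E'
from h import *
p,d=shot('wrist'); cv2.imwrite('pics/w1.png',p)
plan([.479,.089,.26],-81,0); print(read_state()['q'].round(2))
E
```

```text
pos [0.4805 0.0913 0.2589] dp [-0.0015 -0.0023  0.0011] rotdeg [-0.01  0.    0.54] t 2.65 F [-0.5 -0.3  0.2]
[ 0.14 -0.06  2.04  0.    1.16  1.54]
```

View pics/w1.png

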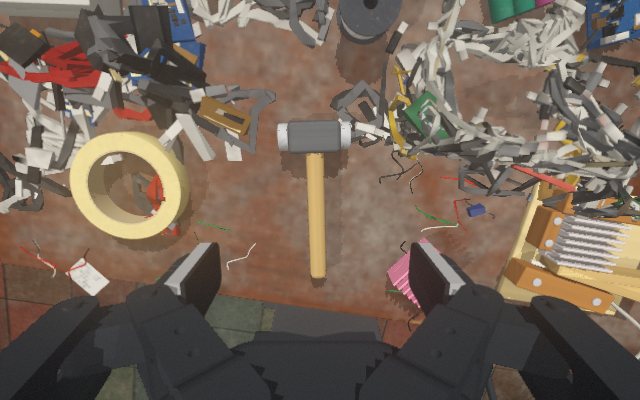

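The hammer sits in mid-picture: head centre at about (315,137), faces at (279,137) and (351,136), handle from (315,156) to (318,278). Clutter lies near the head's right face.

```bash
python3 - <<'E'
from h import *
for nm,u,v,z in[('fl',279,137,.015),('fr',351,136,.015),('head',315,137,.03),('hn',315,156,.026),('hm',316.5,215,.026),('he',318,276,.026)]: print(nm,atz('wrist',u,v,z)[:3].round(4),atd('wrist',u,v).round(4))
a=atz('wrist',318,276,.026);b=atz('wrist',315,156,.026);print(np.degrees(np.arctan2(b[1]-a[1],b[0]-a[0])))
E
```

```text
fl [0.5161 0.1312 0.015 ] [0.5173 0.1299 0.0283]
fr [0.5288 0.0615 0.015 ] [0.5287 0.0611 0.0125]
head [0.5231 0.0964 0.03  ] [0.5231 0.0964 0.0306]
hn [0.505  0.0934 0.026 ] [0.505  0.0934 0.0262]
hm [0.4461 0.0819 0.026 ] [0.4461 0.0819 0.0259]
he [0.3787 0.0688 0.026 ] [0.3779 0.0687 0.0246]
11.001421062873707
```

```bash
python3 - <<'E'
from h import *
plan([.4858,.0895,.077],-79.3,10,0)
E
```

```text
pos [0.4805 0.0913 0.2589] dp [ 0.0053 -0.0018 -0.1819] rotdeg [-0.01  0.   -1.16] t 2.65 F [-0.5 -0.3  0.2]
[[0.02,0.01,0.61,-0.0,0.0,-0.02,0.0],[0.02,0.01,0.61,-0.0,0.0,-0.02,0.0],[0.02,0.01,0.61,-0.0,0.0,-0.02,0.0],[0.02,0.01,0.61,-0.0,0.0,-0.02,0.0],[0.02,0.01,0.61,-0.0,0.0,-0.02,0.0]]
[[0.02,0.01,0.61,-0.0,0.0,-0.02,0.0],[0.02,0.01,0.61,-0.0,0.0,-0.02,0.0],[0.02,0.01,0.61,-0.0,0.0,-0.02,0.0],[0.02,0.01,0.61,-0.0,0.0,-0.02,0.0],[0.02,0.01,0.61,-0.0,0.0,-0.02,0.0]]
```

Request:
{"name": "jog_arm", "arguments": {"increments": [[[0.02,0.01,0.6,0,0,-0.02,0],[0.02,0.01,0.6,0,0,-0.02,0],[0.02,0.01,0.6,0,0,-0.02,0],[0.02,0.01,0.6,0,0,-0.02,0],[0.02,0.01,0.6,0,0,-0.02,0]]]}}

```text
time: 3.07
tool_pos: [0.484, 0.0902, 0.1684]
tcp_rot: [-3.129, -0.278, -0.001]
wrist_force: [0.8, -0.4, 0.0]
width: 0.497
grip_force: 0.0
```

Request:
{"name": "jog_arm", "arguments": {"increments": [[[0.02,0.01,0.7,0,0,-0.02,0],[0.02,0.01,0.7,0,0,-0.02,0],[0.02,0.01,0.6,0,0,-0.02,0],[0.01,0.01,0.5,0,0,-0.02,0],[0,0,0.3,0,0,0,0]]]}}

```text
time: 3.48
tool_pos: [0.4852, 0.0892, 0.0831]
tcp_rot: [3.128, 0.29, -0.004]
wrist_force: [-0.6, -0.1, 0.7]
width: 0.503
grip_force: 0.0
```

```bash
python3 - <<'E'
from h import *
plan([.4858,.0895,.077],-79.3,5,0);print(read_state()['width'])
E
```

```text
pos [0.4852 0.0892 0.0831] dp [ 0.0006  0.0003 -0.0061] rotdeg [-0.01  0.14 -0.1 ] t 3.4833 F [-0.6 -0.1  0.7]
[[0.0,-0.0,0.04,-0.0,0.0,-0.0,0.0],[0.0,-0.0,0.04,-0.0,0.0,-0.0,0.0],[0.0,-0.0,0.04,-0.0,0.0,-0.0,0.0],[0.0,-0.0,0.04,-0.0,0.0,-0.0,0.0],[0.0,-0.0,0.04,-0.0,0.0,-0.0,0.0]]
0.5033753602639949
```

Request:
{"name": "jog_arm", "arguments": {"increments": [[[0,0,0.12,0,0,0,0],[0,0,0.12,0,0,0,0],[0,0,0,0,0,0,0],[0,0,0,0,0,0,-1],[0,0,0,0,0,0,-1]]], "force": 110}}

```text
time: 3.9
tool_pos: [0.4871, 0.089, 0.0787]
tcp_rot: [-3.128, -0.288, -0.003]
wrist_force: [-0.8, 1.5, 1.4]
width: 0.228
grip_force: 0.7
```

Request:
{"name": "jog_arm", "arguments": {"increments": [[[0,0,0,0,0,0,-1],[0,0,0,0,0,0,-1],[0,0,0,0,0,0,-1],[0,0,0,0,0,0,-1],[0,0,0,0,0,0,-1]]]}}

```text
time: 4.32
tool_pos: [0.4871, 0.089, 0.079]
tcp_rot: [-3.128, -0.288, -0.003]
wrist_force: [-1.9, 1.6, 5.7]
width: 0.183
grip_force: 107.6
```

Request:
{"name": "jog_arm", "arguments": {"increments": [[[0,0,-0.2,0,0,0,-1],[0,0,-0.4,0,0,0,-1],[0,0,-0.6,0,0,0,-1],[0,0,-0.8,0,0,0,-1],[0,0,-0.8,0,0,0,-1]]]}}

```text
time: 4.73
tool_pos: [0.485, 0.0883, 0.1616]
tcp_rot: [3.128, 0.288, -0.005]
wrist_force: [1.1, -0.5, -2.6]
width: 0.183
grip_force: 107.6
```

Request:
{"name": "jog_arm", "arguments": {"increments": [[[0,0,-0.6,0,0,0,-1],[0,0,-0.4,0,0,0,-1],[0,0,-0.2,0,0,0,-1],[0,0,0,0,0,0,-1],[0,0,0,0,0,0,-1]]]}}

```text
time: 5.15
tool_pos: [0.4858, 0.0886, 0.197]
tcp_rot: [3.128, 0.288, -0.002]
wrist_force: [0.6, -0.1, -3.2]
width: 0.183
grip_force: 107.6
```

```bash
python3 - <<'E'
from h import *
p,d=shot('wrist'); cv2.imwrite('pics/w2.png',p); s=read_state(); print(s)
E
```

```text
{'time': 5.2, 'q': array([ 1.29959558e-01,  1.65594334e-02,  2.09422796e+00, -6.14324472e-05,
        1.03323089e+00,  1.51717048e+00]), 'joint_vel': array([5.69095977e-04, 1.14415486e-02, 7.32517629e-03, 9.07970415e-05,
       1.49099561e-03, 1.61764457e-03]), 'joint_torque': array([-8.72689881e-03, -3.61420476e+01, -3.51548302e+01,  1.59184892e-03,
       -1.07061351e-01,  5.48024354e-05]), 'tool_pos': array([0.48534811, 0.08853027, 0.19633035]), 'tcp_rot': array([ 3.1282151 ,  0.28800626, -0.00380406]), 'wrist_force': array([-1.34648285, -0.4958888 , -2.56567122]), 'torque': array([-0.02498526,  0.08772495, -0.02664542]), 'grip_force': 107.59295582771301, 'width': 0.18009265848006095}
```

View pics/w2.png

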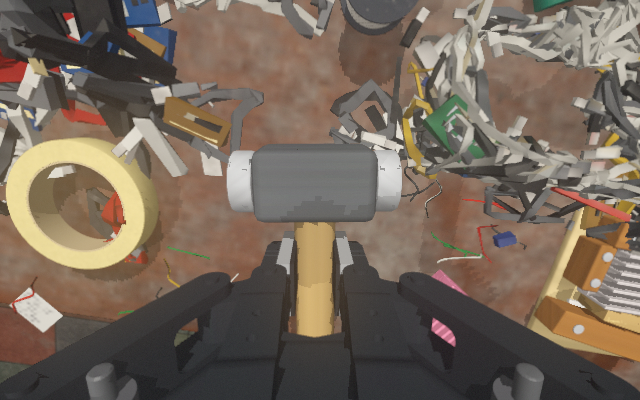

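The hammer is held square between the fingers, with its head at about (314,182) and its faces at (228,180) and (402,180).

```bash
python3 - <<'E'
from h import *
p,d,tp,tr=load('wrist'); R=Ro.from_rotvec(tr)
t=lambda X: R.inv().apply(X-tp).round(4)
print('headtop',t(atd('wrist',314,182)))
for u,v in[(260,150),(370,150),(260,215),(370,215),(315,160),(315,205)]: print(u,v,t(atd('wrist',u,v)))
zh=tp[2]-.064
print('faces',t(atz('wrist',228,180,zh)),t(atz('wrist',402,180,zh)))
# jig/wedge from this view too
E
```

```text
headtop [0.0393 0.0014 0.0501]
260 150 [ 0.0514 -0.0196  0.0528]
370 150 [0.0512 0.0235 0.0545]
260 215 [ 0.0258 -0.0202  0.0499]
370 215 [0.0255 0.024  0.0507]
315 160 [0.048  0.0018 0.0492]
315 205 [0.03   0.0018 0.0496]
faces [ 0.0371 -0.036   0.064 ] [0.0371 0.0396 0.064 ]
```

```bash
python3 - <<'E'
from h import *
plan([.381,-.385,.2],-90,20,-1)
E
```

```text
pos [0.4853 0.0885 0.1963] dp [-0.1043 -0.4735  0.0037] rotdeg [1.000e-02 1.400e-01 1.052e+01] t 5.2 F [-1.3 -0.5 -2.6]
[[-0.32,0.74,-0.01,0.0,0.0,0.09,-1.0],[-0.31,0.75,-0.01,0.0,0.0,0.09,-1.0],[-0.3,0.75,-0.01,0.0,0.0,0.09,-1.0],[-0.29,0.75,-0.01,0.0,0.0,0.09,-1.0],[-0.29,0.76,-0.01,0.0,0.0,0.09,-1.0]]
[[-0.28,0.76,-0.01,0.0,0.0,0.09,-1.0],[-0.27,0.76,-0.01,0.0,0.0,0.09,-1.0],[-0.27,0.76,-0.01,0.0,0.0,0.09,-1.0],[-0.26,0.77,-0.01,0.0,0.0,0.09,-1.0],[-0.25,0.77,-0.01,0.0,0.0,0.09,-1.0]]
[[-0.25,0.77,-0.01,0.0,0.0,0.09,-1.0],[-0.24,0.77,-0.01,0.0,0.0,0.09,-1.0],[-0.23,0.77,-0.01,0.0,0.0,0.09,-1.0],[-0.22,0.78,-0.01,0.0,0.0,0.09,-1.0],[-0.22,0.78,-0.01,0.0,0.0,0.09,-1.0]]
[[-0.21,0.78,-0.01,0.0,0.0,0.09,-1.0],[-0.2,0.78,-0.01,0.0,0.0,0.09,-1.0],[-0.2,0.78,-0.01,0.0,0.0,0.09,-1.0],[-0.19,0.79,-0.01,0.0,0.0,0.09,-1.0],[-0.18,0.79,-0.01,0.0,0.0,0.09,-1.0]]
```

Request:
{"name": "jog_arm", "arguments": {"increments": [[[-0.2,0.4,0,0,0,0.09,-1],[-0.31,0.75,0,0,0,0.09,-1],[-0.3,0.75,0,0,0,0.09,-1],[-0.29,0.75,0,0,0,0.09,-1],[-0.29,0.76,0,0,0,0.09,-1]]]}}

```text
time: 5.62
tool_pos: [0.4603, -0.0198, 0.1958]
tcp_rot: [-3.134, -0.215, 0.005]
wrist_force: [-0.1, -0.7, -3.3]
width: 0.183
grip_force: 107.9
```

Request:
{"name": "jog_arm", "arguments": {"increments": [[[-0.28,0.76,0,0,0,0.09,-1],[-0.27,0.76,0,0,0,0.09,-1],[-0.27,0.76,0,0,0,0.09,-1],[-0.26,0.77,0,0,0,0.09,-1],[-0.25,0.77,0,0,0,0.09,-1]]]}}

```text
time: 6.03
tool_pos: [0.4341, -0.1383, 0.1959]
tcp_rot: [-3.137, -0.14, 0.005]
wrist_force: [0.6, 0.2, -2.7]
width: 0.18
grip_force: 108.0
```

Request:
{"name": "jog_arm", "arguments": {"increments": [[[-0.25,0.77,0,0,0,0.09,-1],[-0.24,0.77,0,0,0,0.09,-1],[-0.23,0.77,0,0,0,0.09,-1],[-0.22,0.78,0,0,0,0.09,-1],[-0.22,0.78,0,0,0,0.09,-1]]]}}

```text
time: 6.45
tool_pos: [0.4077, -0.2564, 0.1958]
tcp_rot: [-3.139, -0.065, 0.004]
wrist_force: [0.5, -0.0, -2.0]
width: 0.186
grip_force: 108.0
```

Request:
{"name": "jog_arm", "arguments": {"increments": [[[-0.21,0.78,0,0,0,0.09,-1],[-0.2,0.78,0,0,0,0.09,-1],[-0.2,0.78,0,0,0,0.09,-1],[-0.19,0.79,0,0,0,0.09,-1],[-0.18,0.6,0,0,0,0.09,-1]]]}}

```text
time: 6.87
tool_pos: [0.3813, -0.3695, 0.1957]
tcp_rot: [-3.14, 0.009, 0.003]
wrist_force: [0.4, 0.1, -3.3]
width: 0.181
grip_force: 107.9
```

Request:
{"name": "jog_arm", "arguments": {"increments": [[[0,0.4,0,0,0,0,-1],[0,0,0,0,0,0,-1],[0,0,0,0,0,0,-1],[0,0,0,0,0,0,-1],[0,0,0,0,0,0,-1]]]}}

```text
time: 7.28
tool_pos: [0.3824, -0.3791, 0.1971]
tcp_rot: [-3.14, 0.006, 0.001]
wrist_force: [0.4, 0.0, -2.6]
width: 0.187
grip_force: 107.9
```

```bash
python3 - <<'E'
from h import *
p,d=shot('wrist'); cv2.imwrite('pics/w3.png',p); plan([.381,-.375,.094],-90,0)
E
```

```text
pos [ 0.3825 -0.3792  0.1973] dp [-0.0015  0.0042 -0.1033] rotdeg [-0.05  0.03 -0.21] t 7.3333 F [ 0.2  0.4 -2. ]
```

View pics/w3.png

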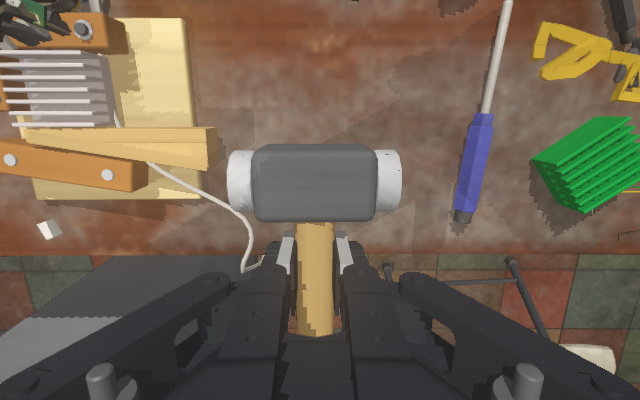

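The wedge's blunt end is at left: top corners near (208,128) and (208,169), bottom edge near u=217. The cord runs (150,165) to (245,215) to (245,270), and the driver is well to the right at (475,160).

```bash
python3 - <<'E'
from h import *
for nm,u,v,z in[('t far',208,128,.036),('t near',208,169,.036),('b far',217,127,.008),('b near',217,163,.008),('wedge top far left',30,129,.036),('bd1',185,18,.008),('bd2',203,198,.008)]: print(nm,atz('wrist',u,v,z)[:2].round(4),atd('wrist',u-3,v+2).round(4))
for u,v in[(180,179),(210,194),(230,205),(249,228),(249,250),(244,270)]: 
  d=[atd('wrist',u+i,v+j)[2] for i in range(-3,4) for j in range(-3,4)]; print('cord',atz('wrist',u,v,.005)[:2].round(3),np.percentile(d,[10,50,100]).round(4))
E
```

```text
t far [ 0.4372 -0.304 ] [ 0.4358 -0.3017  0.0358]
t near [ 0.4074 -0.3013] [ 0.4485 -0.381   0.2666]
b far [ 0.4366 -0.302 ] [ 0.4353 -0.3014  0.0141]
b near [ 0.4074 -0.2995] [ 0.4075 -0.3003  0.0184]
wedge top far left [ 0.4366 -0.1771] [ 0.4352 -0.1739  0.0351]
bd1 [ 0.5152 -0.2852] [ 0.5148 -0.2815  0.0044]
bd2 [ 0.3773 -0.285 ] [ 0.3732 -0.279  -0.0005]
cord [ 0.393 -0.266] [0.0071 0.0125 0.0155]
cord [ 0.38 -0.29] [-0.0011  0.0004  0.016 ]
cord [ 0.37  -0.307] [0.0003 0.0159 0.1452]
cord [ 0.349 -0.322] [-0.0006  0.0149  0.2666]
cord [ 0.328 -0.321] [-0.0009  0.0151  0.0168]
cord [ 0.308 -0.315] [-0.6716  0.0054  0.0144]
```

Request:
{"name": "jog_arm", "arguments": {"increments": [[[0.01,0,0.4,0,0,-0.03,-1],[0.01,0,0.7,0,0,0,-1],[0.01,0,0.9,0,0,0,-1],[0.01,0,0.8,0,0,0,-1],[0.01,0,0.5,0,0,0,-1]]]}}

```text
time: 7.75
tool_pos: [0.3828, -0.3784, 0.0954]
tcp_rot: [-3.139, 0.001, 0.004]
wrist_force: [-0.6, 0.7, -4.2]
width: 0.181
grip_force: 108.0
```

Request:
{"name": "jog_arm", "arguments": {"increments": [[[0,-0.2,0,0,0,0,-1],[0,-0.3,0,0,0,0,-1],[0,-0.3,0,0,0,0,-1],[0,-0.1,0,0,0,0,-1],[0,0,0,0,0,0,-1]]]}}

```text
time: 8.17
tool_pos: [0.3845, -0.3526, 0.1]
tcp_rot: [3.14, -0.001, 0.002]
wrist_force: [0.2, 0.4, -4.3]
width: 0.182
grip_force: 108.0
```

```bash
python3 - <<'E'
from h import *
plan([.384,-.352,.097],-90,0); p,d=shot('wrist'); cv2.imwrite('pics/w4.png',p)
E
```

```text
pos [ 0.3845 -0.3526  0.1   ] dp [-0.0005  0.0006 -0.003 ] rotdeg [ 0.07 -0.08 -0.02] t 8.1667 F [ 0.2  0.4 -4.3]
```

View pics/w4.png

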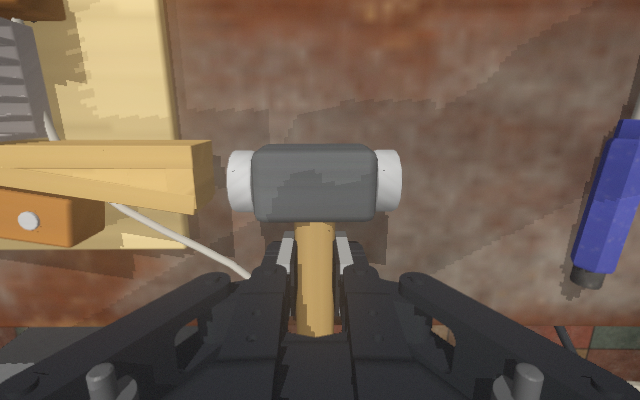

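The hammer face at u=228 lines up with the wedge end (u 195–213, v 142–213), with a gap of about 17 mm. I'll start with a slow tap.

Request:
{"name": "jog_arm", "arguments": {"increments": [[[0,-0.15,0.05,0,0,0,-1],[0,-0.15,0.05,0,0,0,-1],[0,-0.08,0,0,0,0,-1],[0,-0.08,0,0,0,0,-1],[0,-0.08,0,0,0,0,-1]]]}}

```text
time: 8.63
tool_pos: [0.3838, -0.3369, 0.0956]
tcp_rot: [-3.142, 0.003, 0.0]
wrist_force: [0.1, 0.5, -2.3]
width: 0.186
grip_force: 108.0
```

Request:
{"name": "jog_arm", "arguments": {"increments": [[[0,-0.08,0,0,0,0,-1],[0,-0.08,0,0,0,0,-1],[0,-0.08,0,0,0,0,-1],[0,-0.08,0,0,0,0,-1],[0,0,0,0,0,0,-1]]]}}

```text
time: 9.05
tool_pos: [0.3839, -0.3271, 0.0957]
tcp_rot: [-3.141, 0.003, 0.0]
wrist_force: [0.3, 0.4, -2.5]
width: 0.184
grip_force: 108.0
```

Request:
{"name": "jog_arm", "arguments": {"increments": [[[0,0.1,0,0,0,0,-1],[0,0.2,0,0,0,0,-1],[0,0.3,0,0,0,0,-1],[0,0.1,0,0,0,0,-1],[0,0,0,0,0,0,-1]]]}}

```text
time: 9.47
tool_pos: [0.3842, -0.3502, 0.096]
tcp_rot: [3.141, -0.004, 0.001]
wrist_force: [-0.2, -0.6, -3.1]
width: 0.183
grip_force: 108.0
```

```bash
python3 - <<'E'
from h import *
plan([.384,-.352,.097],-90,0); p,d=shot('wrist'); cv2.imwrite('pics/w5.png',p)
E
```

```text
pos [ 0.3842 -0.3502  0.096 ] dp [-0.0002 -0.0018  0.001 ] rotdeg [ 0.06 -0.05 -0.16] t 9.4667 F [-0.2 -0.6 -3.1]
```

View pics/w5.png

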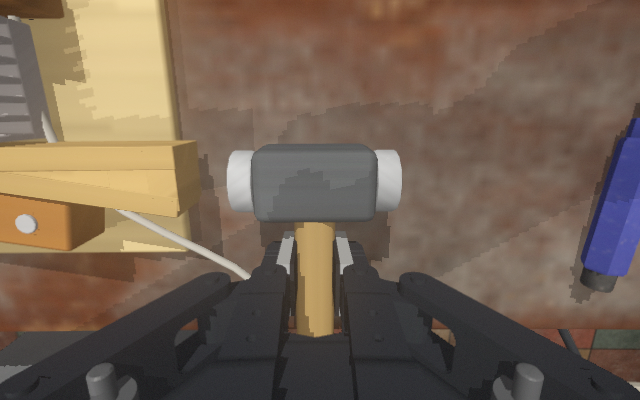

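The wedge moved about 8 mm (its end went from u 213 to 197) and the hammer is clear of it. Now the second tap.

Request:
{"name": "jog_arm", "arguments": {"increments": [[[0,-0.2,0,0,0,0,-1],[0,-0.2,0,0,0,0,-1],[0,-0.12,0,0,0,0,-1],[0,-0.08,0,0,0,0,-1],[0,-0.08,0,0,0,0,-1]]]}}

```text
time: 9.93
tool_pos: [0.3839, -0.3274, 0.0956]
tcp_rot: [-3.141, 0.002, 0.0]
wrist_force: [-0.2, -0.1, -2.3]
width: 0.179
grip_force: 108.0
```

Request:
{"name": "jog_arm", "arguments": {"increments": [[[0,-0.08,0,0,0,0,-1],[0,-0.08,0,0,0,0,-1],[0,-0.05,0,0,0,0,-1],[0,-0.05,0,0,0,0,-1],[0,-0.05,0,0,0,0,-1]]]}}

```text
time: 10.35
tool_pos: [0.384, -0.3189, 0.0958]
tcp_rot: [3.141, -0.003, 0.0]
wrist_force: [0.7, -0.6, -3.7]
width: 0.185
grip_force: 108.0
```

Request:
{"name": "jog_arm", "arguments": {"increments": [[[0,-0.04,0,0,0,0,-1],[0,-0.04,0,0,0,0,-1],[0,-0.04,0,0,0,0,-1],[0,-0.04,0,0,0,0,-1],[0,-0.04,0,0,0,0,-1]]]}}

```text
time: 10.77
tool_pos: [0.3842, -0.313, 0.0958]
tcp_rot: [3.141, -0.003, 0.001]
wrist_force: [1.1, -2.2, -2.9]
width: 0.183
grip_force: 108.0
```

Request:
{"name": "jog_arm", "arguments": {"increments": [[[0,-0.04,0,0,0,0,-1],[0,-0.04,0,0,0,0,-1],[0,-0.04,0,0,0,0,-1],[0,-0.04,0,0,0,0,-1],[0,0,0,0,0,0,-1]]]}}

```text
time: 11.18
tool_pos: [0.3843, -0.3082, 0.0959]
tcp_rot: [3.141, -0.003, 0.001]
wrist_force: [1.1, -2.2, -2.0]
width: 0.184
grip_force: 108.0
```

Request:
{"name": "jog_arm", "arguments": {"increments": [[[0,-0.04,0,0,0,0,-1],[0,-0.04,0,0,0,0,-1],[0,-0.04,0,0,0,0,-1],[0,-0.04,0,0,0,0,-1],[0,0,0,0,0,0,-1]]]}}

```text
time: 11.6
tool_pos: [0.3844, -0.3035, 0.096]
tcp_rot: [3.141, -0.003, 0.001]
wrist_force: [2.4, -3.9, -1.9]
width: 0.182
grip_force: 108.1
```

Request:
{"name": "jog_arm", "arguments": {"increments": [[[0,0.2,0,0,0,0,-1],[0,0.3,0,0,0,0,-1],[0,0.1,0,0,0,0,-1],[0,0,0,0,0,0,-1],[0,0,0,0,0,0,-1]]]}}

```text
time: 12.02
tool_pos: [0.3834, -0.3212, 0.0952]
tcp_rot: [-3.14, 0.004, 0.002]
wrist_force: [-0.4, 0.4, -3.2]
width: 0.178
grip_force: 108.0
```

Request:
{"name": "jog_arm", "arguments": {"increments": [[[0,-0.15,0,0,0,0,-1],[0,-0.2,0,0,0,0,-1],[0,-0.12,0,0,0,0,-1],[0,-0.05,0,0,0,0,-1],[0,-0.04,0,0,0,0,-1]]]}}

```text
time: 12.43
tool_pos: [0.3839, -0.3038, 0.0956]
tcp_rot: [-3.141, 0.001, 0.0]
wrist_force: [-0.6, -0.4, -2.9]
width: 0.183
grip_force: 107.9
```

Request:
{"name": "jog_arm", "arguments": {"increments": [[[0,-0.03,0,0,0,0,-1],[0,-0.03,0,0,0,0,-1],[0,-0.03,0,0,0,0,-1],[0,-0.02,0,0,0,0,-1],[0,0,0,0,0,0,-1]]]}}

```text
time: 12.85
tool_pos: [0.3842, -0.3014, 0.0958]
tcp_rot: [3.141, -0.003, 0.001]
wrist_force: [0.1, -1.1, -3.3]
width: 0.181
grip_force: 107.9
```

Request:
{"name": "jog_arm", "arguments": {"increments": [[[0,-0.02,0,0,0,0,-1],[0,-0.02,0,0,0,0,-1],[0,-0.02,0,0,0,0,-1],[0,0,0,0,0,0,-1],[0,0,0,0,0,0,-1]]]}}

```text
time: 13.27
tool_pos: [0.3843, -0.2997, 0.0959]
tcp_rot: [3.141, -0.003, 0.001]
wrist_force: [1.4, -1.1, -3.0]
width: 0.182
grip_force: 107.9
```

Request:
{"name": "jog_arm", "arguments": {"increments": [[[0,-0.03,0,0,0,0,-1],[0,-0.03,0,0,0,0,-1],[0,-0.03,0,0,0,0,-1],[0,-0.03,0,0,0,0,-1],[0,0,0,0,0,0,-1]]]}}

```text
time: 13.68
tool_pos: [0.3846, -0.2968, 0.0962]
tcp_rot: [3.139, -0.002, 0.002]
wrist_force: [1.1, -5.5, -4.8]
width: 0.184
grip_force: 108.0
```

Request:
{"name": "jog_arm", "arguments": {"increments": [[[0,-0.03,0,0,0,0,-1],[0,-0.03,0,0,0,0,-1],[0,-0.03,0,0,0,0,-1],[0,0,0,0,0,0,-1],[0,0,0,0,0,0,-1]]]}}

```text
time: 14.1
tool_pos: [0.3844, -0.2961, 0.0966]
tcp_rot: [3.135, -0.002, 0.003]
wrist_force: [-0.9, -14.2, -5.3]
width: 0.178
grip_force: 107.9
```

Request:
{"name": "jog_arm", "arguments": {"increments": [[[0,-0.02,0,0,0,0,-1],[0,-0.02,0,0,0,0,-1],[0,0,0,0,0,0,-1],[0,0,0,0,0,0,-1],[0,0,0,0,0,0,-1]]]}}

```text
time: 14.52
tool_pos: [0.3844, -0.2958, 0.0967]
tcp_rot: [3.133, -0.002, 0.003]
wrist_force: [-3.4, -17.2, -6.1]
width: 0.182
grip_force: 107.9
```

Request:
{"name": "jog_arm", "arguments": {"increments": [[[0,-0.02,0,0,0,0,-1],[0,-0.02,0,0,0,0,-1],[0,0,0,0,0,0,-1],[0,0,0,0,0,0,-1],[0,0,0,0,0,0,-1]]]}}

```text
time: 14.93
tool_pos: [0.3844, -0.2955, 0.0969]
tcp_rot: [3.132, -0.001, 0.003]
wrist_force: [-3.5, -21.6, -6.4]
width: 0.18
grip_force: 108.0
```

Request:
{"name": "jog_arm", "arguments": {"increments": [[[0,0.1,0,0,0,0,-1],[0,0.2,0,0,0,0,-1],[0,0.2,0,0,0,0,-1],[0,0.2,0,0,0,0,-1],[0,0,0,0,0,0,-1]]]}}

```text
time: 15.35
tool_pos: [0.3838, -0.3121, 0.0954]
tcp_rot: [-3.141, 0.003, 0.001]
wrist_force: [0.3, -1.2, -2.7]
width: 0.178
grip_force: 108.7
```

```bash
python3 - <<'E'
from h import *
plan([.384,-.352,.097],-90,0); p,d=shot('wrist'); cv2.imwrite('pics/w6.png',p)
E
```

```text
pos [ 0.3838 -0.3121  0.0954] dp [ 0.0002 -0.0399  0.0016] rotdeg [-0.03  0.04 -0.1 ] t 15.35 F [ 0.3 -1.2 -2.7]
```

View pics/w6.png

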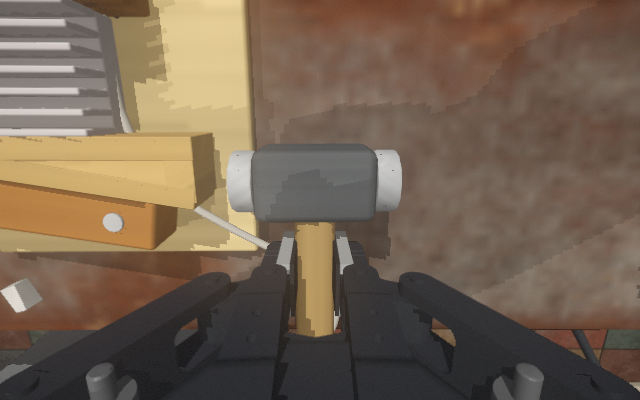

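The wedge is seated against the sink and rail, and the hammer is clear of it. One confirming tap.

Request:
{"name": "jog_arm", "arguments": {"increments": [[[0,-0.15,0,0,0,0,-1],[0,-0.2,0,0,0,0,-1],[0,-0.08,0,0,0,0,-1],[0,-0.06,0,0,0,0,-1],[0,-0.05,0,0,0,0,-1]]]}}

```text
time: 15.82
tool_pos: [0.3835, -0.2965, 0.0958]
tcp_rot: [3.138, 0.001, -0.001]
wrist_force: [-5.1, -12.9, -5.2]
width: 0.178
grip_force: 108.3
```

Request:
{"name": "jog_arm", "arguments": {"increments": [[[0,-0.05,0,0,0,0,-1],[0,-0.05,0,0,0,0,-1],[0,-0.04,0,0,0,0,-1],[0,-0.02,0,0,0,0,-1],[0,0,0,0,0,0,-1]]]}}

```text
time: 16.23
tool_pos: [0.3834, -0.2955, 0.0964]
tcp_rot: [3.131, 0.001, -0.0]
wrist_force: [-9.0, -23.4, -9.0]
width: 0.182
grip_force: 108.1
```

Held still under 23 N, so it is tight. Drawing clear, lifting, and going back to the hammer's original free spot.

Request:
{"name": "jog_arm", "arguments": {"increments": [[[0,0.15,0,0,0,0,-1],[0,0.3,0,0,0,0,-1],[0,0.5,0,0,0,0,-1],[0,0.5,0,0,0,0,-1],[0,0.2,0,0,0,0,-1]]]}}

```text
time: 16.65
tool_pos: [0.3848, -0.3427, 0.0963]
tcp_rot: [3.14, -0.003, 0.003]
wrist_force: [0.2, 0.1, -3.4]
width: 0.18
grip_force: 109.3
```

Request:
{"name": "jog_arm", "arguments": {"increments": [[[0,0,-0.3,0,0,0,-1],[0,0,-0.7,0,0,0,-1],[0,0,-1,0,0,0,-1],[0,0,-1,0,0,0,-1],[0,0,-0.5,0,0,0,-1]]]}}

```text
time: 17.07
tool_pos: [0.3851, -0.341, 0.2049]
tcp_rot: [3.139, -0.003, 0.006]
wrist_force: [0.4, -1.0, -2.0]
width: 0.183
grip_force: 109.3
```

```bash
python3 - <<'E'
from h import *
p,d=shot('wrist')
plan([.486,.089,.2],-79.3,20,-1)
E
```

```text
pos [ 0.3862 -0.3421  0.2073] dp [ 0.0998  0.4311 -0.0073] rotdeg [  0.38  -0.35 -10.8 ] t 17.1167 F [ 0.4 -0.9 -0.7]
[[0.17,-0.72,0.01,0.0,-0.0,-0.09,-1.0],[0.17,-0.72,0.01,0.0,-0.0,-0.09,-1.0],[0.18,-0.72,0.01,0.0,-0.0,-0.09,-1.0],[0.19,-0.71,0.01,0.0,-0.0,-0.09,-1.0],[0.19,-0.71,0.01,0.0,-0.0,-0.09,-1.0]]
[[0.2,-0.71,0.01,0.0,-0.0,-0.09,-1.0],[0.21,-0.71,0.01,0.0,-0.0,-0.09,-1.0],[0.21,-0.71,0.01,0.0,-0.0,-0.09,-1.0],[0.22,-0.7,0.01,0.0,-0.0,-0.09,-1.0],[0.23,-0.7,0.01,0.0,-0.0,-0.09,-1.0]]
[[0.23,-0.7,0.01,0.0,-0.0,-0.09,-1.0],[0.24,-0.7,0.01,0.0,-0.0,-0.09,-1.0],[0.25,-0.7,0.01,0.0,-0.0,-0.09,-1.0],[0.25,-0.69,0.01,0.0,-0.0,-0.09,-1.0],[0.26,-0.69,0.01,0.0,-0.0,-0.09,-1.0]]
[[0.26,-0.69,0.01,0.0,-0.0,-0.09,-1.0],[0.27,-0.69,0.01,0.0,-0.0,-0.09,-1.0],[0.28,-0.68,0.01,0.0,-0.0,-0.09,-1.0],[0.28,-0.68,0.01,0.0,-0.0,-0.09,-1.0],[0.29,-0.68,0.01,0.0,-0.0,-0.09,-1.0]]
```

Request:
{"name": "jog_arm", "arguments": {"increments": [[[0.17,-0.4,0,0,0,-0.09,-1],[0.17,-0.72,0,0,0,-0.09,-1],[0.18,-0.72,0,0,0,-0.09,-1],[0.19,-0.71,0,0,0,-0.09,-1],[0.19,-0.71,0,0,0,-0.09,-1]]]}}

```text
time: 17.53
tool_pos: [0.408, -0.2394, 0.1987]
tcp_rot: [-3.138, -0.072, 0.005]
wrist_force: [0.7, -0.8, -2.7]
width: 0.182
grip_force: 109.3
```

Request:
{"name": "jog_arm", "arguments": {"increments": [[[0.2,-0.71,0,0,0,-0.09,-1],[0.21,-0.71,0,0,0,-0.09,-1],[0.21,-0.71,0,0,0,-0.09,-1],[0.22,-0.7,0,0,0,-0.09,-1],[0.23,-0.7,0,0,0,-0.09,-1]]]}}

```text
time: 17.95
tool_pos: [0.4329, -0.1317, 0.1988]
tcp_rot: [-3.136, -0.147, 0.005]
wrist_force: [0.6, 0.1, -2.9]
width: 0.183
grip_force: 109.2
```

Request:
{"name": "jog_arm", "arguments": {"increments": [[[0.23,-0.7,0,0,0,-0.09,-1],[0.24,-0.7,0,0,0,-0.09,-1],[0.25,-0.7,0,0,0,-0.09,-1],[0.25,-0.69,0,0,0,-0.09,-1],[0.26,-0.69,0,0,0,-0.09,-1]]]}}

```text
time: 18.37
tool_pos: [0.4578, -0.0242, 0.1988]
tcp_rot: [-3.133, -0.221, 0.006]
wrist_force: [0.8, -0.5, -2.3]
width: 0.182
grip_force: 109.1
```

Request:
{"name": "jog_arm", "arguments": {"increments": [[[0.26,-0.69,0,0,0,-0.09,-1],[0.27,-0.69,0,0,0,-0.09,-1],[0.28,-0.68,0,0,0,-0.09,-1],[0.28,-0.68,0,0,0,-0.09,-1],[0.29,-0.6,0,0,0,-0.09,-1]]]}}

```text
time: 18.78
tool_pos: [0.4826, 0.0812, 0.1987]
tcp_rot: [-3.127, -0.295, 0.007]
wrist_force: [0.5, -1.2, -2.1]
width: 0.181
grip_force: 109.1
```

Request:
{"name": "jog_arm", "arguments": {"increments": [[[0,-0.3,0,0,0,0,-1],[0,-0.1,0,0,0,0,-1],[0,0,0,0,0,0,-1],[0,0,0,0,0,0,-1],[0,0,0,0,0,0,-1]]]}}

```text
time: 19.2
tool_pos: [0.4817, 0.0902, 0.2003]
tcp_rot: [3.128, 0.292, -0.002]
wrist_force: [-0.1, 0.1, -2.5]
width: 0.181
grip_force: 109.3
```

```bash
python3 - <<'E'
from h import *
p,d=shot('wrist')
plan([.486,.089,.085],-79.3,5,-1)
q,d,tp,tr=load('wrist'); R=Ro.from_rotvec(tr)
for u,v in[(260,180),(370,180),(315,160),(315,205)]: print(R.inv().apply(atd('wrist',u,v)-tp).round(4))
E
```

```text
pos [0.4819 0.0902 0.2004] dp [ 0.0041 -0.0012 -0.1154] rotdeg [ 0.01  0.03 -0.06] t 19.25 F [ 1.1 -0.3 -3. ]
[[0.03,0.01,0.77,0.0,0.0,-0.0,-1.0],[0.03,0.01,0.77,0.0,0.0,-0.0,-1.0],[0.03,0.01,0.77,0.0,0.0,-0.0,-1.0],[0.03,0.01,0.77,0.0,0.0,-0.0,-1.0],[0.03,0.01,0.77,0.0,0.0,-0.0,-1.0]]
[ 0.0399 -0.0197  0.0507]
[0.04   0.0232 0.0502]
[0.0478 0.0018 0.0509]
[0.0302 0.0018 0.0492]
```

Request:
{"name": "jog_arm", "arguments": {"increments": [[[0.03,0.01,0.4,0,0,0,-1],[0.03,0.01,0.8,0,0,0,-1],[0.03,0.01,1,0,0,0,-1],[0.03,0.01,0.9,0,0,0,-1],[0.03,0.01,0.4,0,0,0,-1]]]}}

```text
time: 19.67
tool_pos: [0.4842, 0.0893, 0.0916]
tcp_rot: [3.128, 0.291, -0.01]
wrist_force: [-2.3, 0.0, -2.8]
width: 0.184
grip_force: 109.3
```

Request:
{"name": "jog_arm", "arguments": {"increments": [[[0,0,0.1,0,0,0,-1],[0,0,0.1,0,0,0,-1],[0,0,0.08,0,0,0,-1],[0,0,0.06,0,0,0,-1],[0,0,0,0,0,0,-1]]]}}

```text
time: 20.08
tool_pos: [0.4879, 0.0904, 0.0865]
tcp_rot: [-3.128, -0.293, -0.004]
wrist_force: [-0.0, 0.0, -3.5]
width: 0.184
grip_force: 109.3
```

Request:
{"name": "jog_arm", "arguments": {"increments": [[[0,0,0.08,0,0,0,-1],[0,0,0.08,0,0,0,-1],[0,0,0.06,0,0,0,-1],[0,0,0,0,0,0,-1],[0,0,0,0,0,0,-1]]]}}

```text
time: 20.5
tool_pos: [0.4872, 0.0904, 0.0791]
tcp_rot: [-3.128, -0.293, -0.001]
wrist_force: [-0.3, -0.5, -0.9]
width: 0.18
grip_force: 109.7
```

Request:
{"name": "jog_arm", "arguments": {"increments": [[[0,0,0.02,0,0,0,-1],[0,0,0,0,0,0,-1],[0,0,0,0,0,0,-0.5],[0,0,0,0,0,0,-0.2],[0,0,0,0,0,0,0]]], "force": 20}}

```text
time: 20.92
tool_pos: [0.4872, 0.0904, 0.0784]
tcp_rot: [-3.128, -0.293, -0.001]
wrist_force: [0.2, 0.2, 0.8]
width: 0.5
grip_force: 0.0
```

Request:
{"name": "jog_arm", "arguments": {"increments": [[[0,0,0,0,0,0,0],[0,0,0,0,0,0,0],[0,0,0,0,0,0,0],[0,0,-0.2,0,0,0,0],[0,0,-0.5,0,0,0,0]]]}}

```text
time: 21.33
tool_pos: [0.4851, 0.0901, 0.0978]
tcp_rot: [3.128, 0.293, -0.007]
wrist_force: [-0.3, -0.2, -0.1]
width: 0.502
grip_force: 0.0
```

Request:
{"name": "jog_arm", "arguments": {"increments": [[[0,0,-0.8,0,0,0,0],[0,0,-1,0,0,0,0],[0,0,-1,0,0,0,0],[0,0,-1,0,0,0,0],[0,0,-0.4,0,0,0,0]]]}}

```text
time: 21.75
tool_pos: [0.4891, 0.0906, 0.2304]
tcp_rot: [-3.128, -0.293, -0.012]
wrist_force: [1.0, 0.2, 0.5]
width: 0.501
grip_force: 0.0
```

Request:
{"name": "jog_arm", "arguments": {"increments": [[[0,0,-0.2,0,0,0,0],[0,0,0,0,0,0,0],[0,0,0,0,0,0,0],[0,0,0,0,0,0,0],[0,0,0,0,0,0,0]]]}}

```text
time: 22.17
tool_pos: [0.4857, 0.0902, 0.2291]
tcp_rot: [3.128, 0.293, -0.006]
wrist_force: [0.4, 1.2, -0.9]
width: 0.497
grip_force: 0.0
```

```bash
python3 - <<'E'
from h import *
p,d=shot('wrist'); cv2.imwrite('pics/w7.png',p); plan([.486,.089,.2],-79.3,0)
E
```

```text
pos [0.4859 0.0902 0.2293] dp [ 0.0001 -0.0012 -0.0293] rotdeg [-0.01  0.21 -0.  ] t 22.2167 F [ 0.5 -0.1 -0.1]
```

View pics/w7.png

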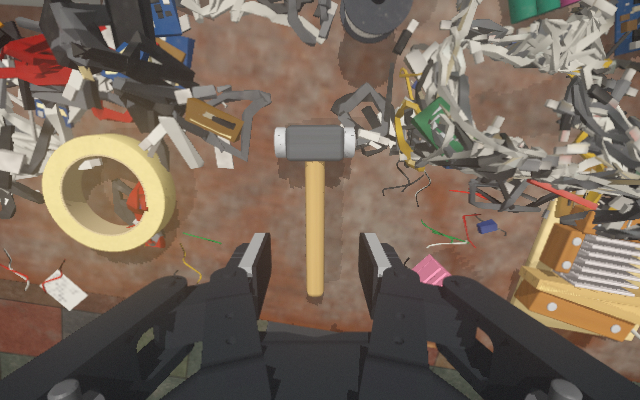

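The hammer lies flat and free at (315,142) to (314,296), and the tape and spool are where they were. The wedge is in the jig at right, so I'm handing in.

```bash
python3 -c "
from workcell import bot; print(bot.finish_job())"
```

```text
the job is handed in; nothing more can be done
None
```

The wedge was tapped in until it stood still at about 23 N, the hammer was laid flat back at its starting spot clear of the jig, and the job was handed in; no verdict came back.

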